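# Fit the tube tray into the shaker's clip bracket

## Robot

A 6-joint arm with a two-finger parallel gripper is mounted at the origin on the work surface. World frame = base frame: x ahead of the robot, y to its left, z up, the work surface at z = 0. Lengths are in m, angles in rad, forces in N, time in s.
With the tool pointing down it reaches from about 0.275 to 1 m from the base axis. Payload 8.4 kg.
Tool frame: the origin (TCP) lies at the very end of the fingers, on their centre line; the grasp point (between the pads) lies 19 mm behind it; z points along the fingers, y is the line along which they close (so a half turn about z gives the same grasp; the last joint's range is limited). The gripper opens to 85 mm and grips with 20 to 120 N. Pads are 22 mm wide; open, the fingers measure 114 mm over their backs; the gripper's body (76 mm by 85 mm) begins 54 mm behind the grasp point. The pads swing forward as they close: fully open they stand 13 mm farther back than shut.
Start: joints at [1.28, 0.353, 1.633, -0, 1.155, -0.002], TCP at [0.178, 0.599, 0.231] pointing down, gripper open.
Joint ranges: [-2.63, 2.63], [-0.92, 2.1], [0.06, 2.66], [-1.3, 4.44], [0, 2.69], [-3.02, 3.02]. Speed limits (rad/s): [2.22, 2.22, 2.79, 3.14, 3.14, 3.14].

## Interface

Orientations are given as a unit quaternion [w, x, y, z].
In Python, from plant import observe, capture, close_job gives the robot as it stands.
- The arm moves only by the shell command python3 -m inch 'ROWS' [OPENING] [FORCE]. ROWS is JSON, a list that holds one entry, the list of rows, each a list of 6 numbers: the shift along the world's x, y, z as a fraction of full scale, then the turn, a rotation vector about the world's x, y, z as a fraction of full scale. A call has 1 to 20 rows; each row is the pose to reach, as a shift and turn from the pose commanded when the call began; what a row does not reach only later rows make up. Full scale, the value 1, is 500 mm for a shift and 90 degrees for a turn. A row lasts 1/8 s, in which the tool goes at most 62.5 mm and 10.7 degrees, less where a joint would pass 70% of its speed; a pose out of reach is approached as far as the arm can. A call with a number of a shift or a turn outside -1 to 1 is refused whole. A call with a gripper value outside its range is refused whole. OPENING is the gripper command: -1 is shut, 1 is fully open, values between are in proportion, set as the call begins (- or left out, the last holds). The fingers move at their own pace and stop on an object; FORCE is the grip in N (left out, the last holds). Time passes only in rows, so rows that repeat a pose let the fingers close. It gives the time, the measured TCP pose, the force, the opening and the grip force at its end, in the units of the state.
- observe(): the state, without advancing time (a new reading comes with each control period).
- capture(name): name is "side" or "top"; returns a dict with "pixels" (420x560x3 uint8, red, green, blue), "z_map" (420x560 float32, m along the optical axis (not along the pixel's ray), 0 where there is no reading), "fx", "fy", "cx", "cy" (pixels), "dist" ([k1, k2, p1, p2, k3] as OpenCV has them; the pictures are not rectified), "world_to_cam" (4x4, takes a point from world to camera coordinates). Camera axes: x right, y down, z forward; pixel columns grow to the right and rows downward; lengths in m; the calibration is good to about 2 mm. A picture is of the moment at which its call begins.
- close_job(): hands the job in; it is judged then, once.
The state is a dict: "clock": time; "q": joint angles; "joint_velocities": joint speeds; "tau": joint torques, N m; "eef_pos": TCP position; "orientation": TCP orientation; "force": force on the tool from outside, world axes, zero at the start; "moment": the same for the moment, N m; "grip_width": finger opening in m; "grasp_force": force on a finger pad.
Only numpy, scipy, OpenCV 4.12 (cv2) and the standard library are available. Lean on these libraries where they do the work, as an engineer would, in place of code of your own. Each camera call takes 0.05 s, during which the arm holds its last target. There are 200 camera calls.

## Task

The shaker is parked with its U-shaped steel hold-down yoke standing over the empty bracket. Lift the yoke off and hang it astride the horizontal bar near its middle, hanging straight, then take the tube tray by its handle and slide its two ears down into the bracket's slots, past the spring clips, until the tray sits fully home and flat. Press the tray in, do not drop or slam it, and leave the bottle, the jar and the beaker where they stand.

Things in the scene. Friction and masses are not known exactly. Their poses are not given: they have to be found in the camera images.
- tray_plate (a point): Tube tray, loose, lying on the bench: aluminium plate 64 (x) x 130 (y) x 10 mm with dark round holes; from the middle of each short end sticks a 24 mm wide (x), 10 mm thick ear, 160 mm over the ears (y). The point is the plate's centre, 5 mm above its underside. x along the width, y through the ears, z up. Same when turned half round. 0.25 to 0.5 kg.
- tray_handle (a point): Centre of the tray's lifting handle, 47 mm straight above the plate's centre point (same axes): a level bar 14 mm thick (x), 68 mm long (y), 16 mm high, on a post at each end (posts 52 mm apart inside), 34 mm free beneath it. Its top is 60 mm above the tray's underside.
- yoke_grip (a point): Yoke, loose, standing on the shaker: inverted U of 30 mm wide steel strip, 118 mm high in all; bridge 98 mm long (x), 4 mm thick; legs 80 mm long, 90 mm apart inside; 134 mm over the feet. The point is the centre of the black grip block on the bridge, 40 (x) x 16 (y) x 34 (z) mm, 101 mm above the feet, 17 mm above the bridge's top. x from leg to leg, z up. Same turned half round. 0.25 kg.
- yoke_bridge (a point): Centre of the underside of the yoke's bridge, 21 mm below the grip block's centre, 80 mm above the feet; same axes. When the yoke hangs, this face rests on the bar.
- bar_mid (a point): Fixed steel stand on the bench: horizontal round bar 12 mm in diameter, 200 mm long, on two end posts. The point is the middle of the bar, on its centre line, 150 mm above the bench. y runs along the bar, x level across it, z up.
- bracket_seat (a point): Blue shaker, fixed, 220 x 240 mm, deck 60 mm above the bench, a steel bracket with two upright slots on it. The point is the bracket's centre in the seat plane, 12 mm above the deck (72 mm above the bench), where the tray's underside rests when home: plate centre then 5 mm above the point, handle centre 52 mm above it. y runs from slot to slot, x across, z up.
- slot_a (a point): Foot of the slot at the bracket's +y end, in the seat plane 80 mm from the bracket's centre, where the ear's end comes; same axes. The slot is open at the top and towards the middle, 27 mm wide (x) for the 24 mm ear, and reaches from 68 to 95 mm from the bracket's centre. Its walls end 38 mm, the flared mouth above them 46 mm, above the seat plane.
- slot_b (a point): The same for the slot at the -y end. At the back of each slot is a bent spring clip: its leaf slopes inwards going down; its nose stands 3 mm over the ear's end 13 mm above the seat and springs back over the ear when it is home. Ears meet the clips about 20 mm above the seat; the tray's weight does not carry it past: press straight down, 8 to 20 N gets past them, until it stops on the seat.
- tray: The tube tray as a body (origin at the centre of its underside, same axes as its plate).
- yoke: The hold-down yoke as a body (origin midway between the feet, at their underside).
- bar: The bar stand as a body (origin on the bench under the middle of the bar).
- reagent: Bystander: amber bottle, 72 mm diameter, 170 mm tall, origin at its underside.
- beaker: Bystander: clear beaker, 70 mm diameter, 85 mm tall, origin at its underside.
- jar: Bystander: jar with white cap, 60 mm diameter, 70 mm tall, origin at its underside.
Things that resemble listed ones, but are neither listed nor needed, are in the scene too. Of the things shaped like the tray, the aluminium one is meant.

How it is judged:
By the outcome, as a careful person would: the job done as asked, in the order asked, and still so for the second after the job is handed in, with the robot touching nothing.
It also fails if it takes over 67 s, if anything falls off the work surface, if the arm or the gripper's body presses on something with over 40 N, if the wrist force passes 120 N, or if a joint passes its speed limit or range.

## Working session

There is one attempt and no reset: what is moved stays moved. The work goes in short steps, Python scripts to look and compute and a shell command to move; the robot and the scene stay as the last step left them, time stands still between calls to the robot, and variables do not carry over. Pictures are saved under pics/ and viewed, at most 10 in all, crops included, and the job is handed in when it is done.

```bash
ls && mkdir -p pics && python3 - <<'E'
from plant import observe, capture
import cv2, pickle
s=observe(); print(s)
for n in ("top","side"):
    c=capture(n); pickle.dump(c,open(f"{n}0.pkl","wb"))
    cv2.imwrite(f"pics/{n}0.png",c["pixels"][:,:,::-1])
    print(n,c["fx"],c["fy"],c["cx"],c["cy"],c["dist"],c["world_to_cam"])
E
```

```text
pics
{'clock': 0.0, 'q': array([ 1.27960538e+00,  3.53655560e-01,  1.63415619e+00,  7.66463204e-06,
        1.15515760e+00, -2.36153812e-03]), 'joint_velocities': array([ 4.72995328e-04, -1.72262326e-05, -1.91120479e-03,  9.62159992e-04,
        3.78347113e-04,  6.67340589e-04]), 'tau': array([ 1.22195805e-03, -6.05260348e+01, -3.42077565e+01, -5.79696393e-05,
        9.27429297e-03,  7.52773758e-05]), 'eef_pos': array([0.17785715, 0.59866348, 0.2305476 ]), 'orientation': array([-1.04138200e-04,  1.43914749e-01,  9.89589850e-01, -6.80435198e-04]), 'force': array([ 0.16457107,  0.32638229, -0.19285149]), 'moment': array([ 0.00083513,  0.03873601, -0.01989581]), 'grasp_force': 0.0, 'grip_width': 0.08531747420404326}
top 396.7370698909944 396.7370698909944 278.6979418306355 210.06285899490604 [0.02927646 0.         0.         0.         0.        ] [[-0.01266299 -0.99971138  0.02041573  0.01061209]
 [-0.98427001  0.00886404 -0.17644822  0.58842986]
 [ 0.17621633 -0.02232896 -0.98409818  0.99097379]
 [ 0.          0.          0.          1.        ]]
side 448.3566895836567 448.3566895836567 278.9295450477714 213.1870948910441 [0.02177497 0.         0.         0.         0.        ] [[ 0.92928122 -0.36889097 -0.01886462 -0.52095948]
 [-0.29875168 -0.7205947  -0.62569219  0.2533925 ]
 [ 0.21721845  0.58707983 -0.77984192  1.08171062]
 [ 0.          0.          0.          1.        ]]
```

View pics/top0.png

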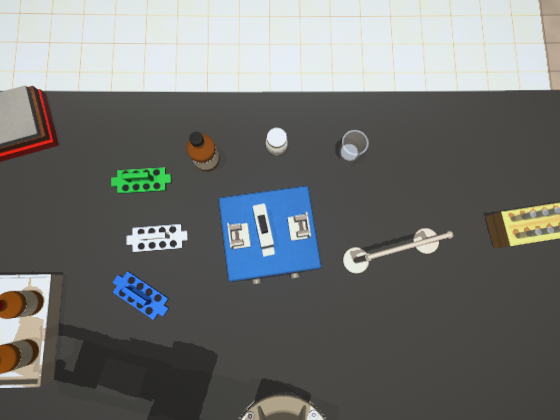

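View pics/side0.png

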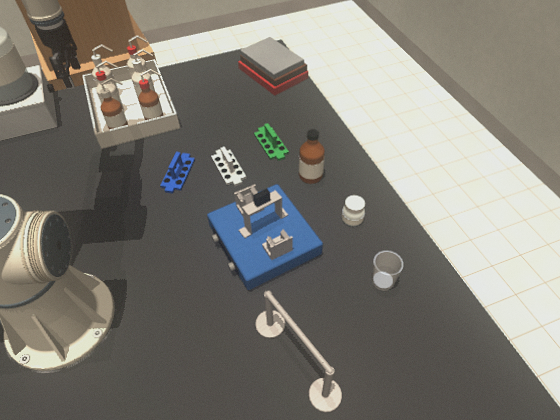

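```bash
cat > h.py <<'E'
import numpy as np, cv2, pickle
def rays(c,px):
    K=np.array([[c["fx"],0,c["cx"]],[0,c["fy"],c["cy"]],[0,0,1.]])
    u=cv2.undistortPoints(np.asarray(px,float).reshape(-1,1,2),K,np.array(c["dist"],float)).reshape(-1,2)
    T=np.array(c["world_to_cam"]); R,t=T[:3,:3],T[:3,3]
    return -R.T@t, np.c_[u,np.ones(len(u))]@R
def cloud(c):
    h,w=c["z_map"].shape
    v,u=np.mgrid[:h,:w]
    o,d=rays(c,np.c_[u.ravel(),v.ravel()])
    P=o+d*c["z_map"].reshape(-1,1)
    P[c["z_map"].ravel()==0]=np.nan
    return P.reshape(h,w,3)
def plane(c,px,z):
    o,d=rays(c,px); return o+d*((z-o[2])/d[:,2])[:,None]
def rect(P):
    (cx,cy),(a,b),ang=cv2.minAreaRect((P[:,:2]*1000).astype(np.float32))
    if a<b: a,b,ang=b,a,ang+90
    return f"c=({cx:.1f},{cy:.1f}) {a:.1f}x{b:.1f} long axis {(ang+90)%180-90:.1f} deg n={len(P)}"
E
python3 - <<'E'
from h import *
t=pickle.load(open("top0.pkl","rb")); s=pickle.load(open("side0.pkl","rb"))
cv2.imwrite("pics/crop0.png",cv2.resize(t["pixels"][160:325,105:330,::-1],None,fx=3.5,fy=3.5,interpolation=cv2.INTER_CUBIC))
for n,c in(("top",t),("side",s)):
    W=cloud(c); px=c["pixels"].astype(int); g=(px.max(2)-px.min(2)<40)&(px.min(2)>70)
    print(n,"cam",rays(c,[[0,0]])[0].round(3))
    bench=W[(abs(W[...,2])<.01)]; print("bench z",np.median(bench[:,2]),bench[:,2].std())
    if n=="top":
        vu=np.argwhere(np.ones(g.shape,bool)); 
        box=lambda r0,r1,c0,c1:(slice(r0,r1),slice(c0,c1))
        tb,sb,bb=box(215,260,120,195),box(180,285,215,325),box(220,280,335,460)
    else: tb,sb,bb=box(140,190,205,250),box(180,290,200,330),box(280,410,250,345)
    def sel(b,m,lo,hi):
        w=W[b]; k=(w[...,2]>lo)&(w[...,2]<hi)&m[b]; return w[k]
    A=np.ones_like(g)
    print("tray",rect(sel(tb,g,.004,.02)))
    p=sel(tb,A,.045,.075); print("handle",rect(p),np.median(p[:,2]))
    blue=(px[...,2]>px[...,0]+50)
    p=sel(sb,blue,.05,.07);print("deck",rect(p),np.median(p[:,2]))
    p=sel(sb,A,.13,.155);print("bridge",rect(p),np.median(p[:,2]))
    p=sel(sb,A,.165,.2);print("grip",rect(p) if len(p) else 0,np.median(p[:,2]))
    p=sel(sb,A,.09,.125)
    for nm,q in(("A",p[p[:,1]>p[:,1].mean()]),("B",p[p[:,1]<=p[:,1].mean()])): print("slot",nm,rect(q),np.percentile(q[:,2],95), q.mean(0).round(4))
    p=sel(bb,A,.135,.17);print("bar",rect(p),np.percentile(p[:,2],90))
E
```

```text
top cam [0.405 0.028 1.079]
bench z 0.0001328128888107294 0.002421965369050365
tray c=(525.6,328.4) 191.0x117.0 long axis -88.6 deg n=986
handle c=(523.5,329.1) 66.0x14.0 long axis -86.4 deg n=164 0.060170469238905344
deck c=(529.8,30.8) 238.7x219.3 long axis -82.4 deg n=6048 0.059845288955572395
bridge c=(535.6,45.2) 98.2x30.0 long axis 11.9 deg n=393 0.14403909679769
grip c=(535.4,45.0) 39.4x15.9 long axis 12.2 deg n=122 0.17760777421666507
slot A c=(515.2,82.6) 100.9x59.6 long axis 88.8 deg n=235 0.11908049712813931 [0.5157 0.112  0.1103]
slot B c=(529.9,-15.7) 108.9x59.8 long axis -76.6 deg n=225 0.11870925093076339 [ 0.5381 -0.0512  0.1099]
bar c=(483.4,-298.1) 216.4x15.3 long axis -75.5 deg n=487 0.15653587711569888
side cam [ 0.325 -0.645  0.992]
bench z 0.0006159731311646821 0.0023414352889457443
tray c=(523.4,345.9) 211.6x138.4 long axis 70.7 deg n=600
handle c=(520.8,328.0) 71.2x15.0 long axis -86.8 deg n=108 0.059267407800808136
deck c=(527.6,27.6) 239.9x218.3 long axis -82.5 deg n=4422 0.06024312334131354
bridge c=(533.9,41.9) 99.7x33.5 long axis 10.7 deg n=346 0.144317561940567
grip c=(533.4,41.6) 40.8x17.7 long axis 11.3 deg n=136 0.17654153888197688
slot A c=(528.6,79.6) 102.0x100.9 long axis -82.9 deg n=356 0.119682200233139 [0.5191 0.095  0.1071]
slot B c=(528.0,-22.2) 106.2x59.1 long axis -76.2 deg n=325 0.11840308586303894 [ 0.535  -0.0566  0.1074]
bar c=(482.2,-301.2) 214.7x16.1 long axis -74.7 deg n=690 0.15726782900766434
```

View pics/crop0.png

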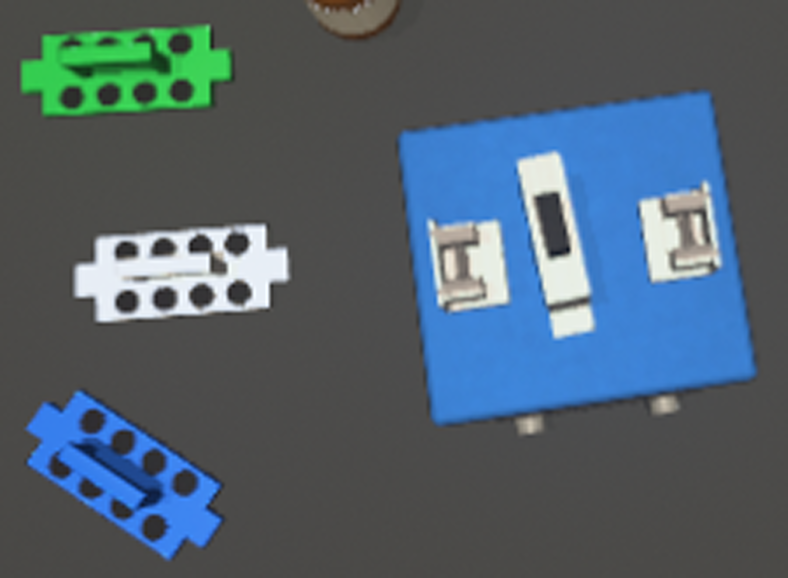

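Candidates shaped like the tray in the top view are green (141,180), bare metal (157,238) and blue (140,295). The crop shows the one at (157,238) is colourless aluminium, so that is the one. The yoke is at (263,230), over the two bracket slots at (238,235) and (300,227). The bar runs from (355,260) to (450,235). I'll go above the yoke grip, at about (0.5345, 0.0435), yaw 11.5°.

```bash
python3 -m inch '[[[0,0,0.1,0,0,0],[0,0,0.16,0,0,0],[0.05,-0.09,0.16,0,0,0.03],[0.1,-0.18,0.16,0,0,0.06],[0.15,-0.27,0.16,0,0,0.1],[0.2,-0.36,0.16,0,0,0.14],[0.25,-0.45,0.16,0,0,0.18],[0.3,-0.54,0.16,0,0,0.22],[0.35,-0.63,0.16,0,0,0.26],[0.4,-0.72,0.16,0,0,0.3],[0.45,-0.81,0.16,0,0,0.312],[0.5,-0.9,0.16,0,0,0.312],[0.5,-0.9,0.16,0,0,0.312],[0.5,-0.9,0.16,0,0,0.312]]]' 1 40
```

```text
clock: 1.85
eef_pos: [0.4277, 0.1492, 0.311]
orientation: [-0.0, -0.1, 0.995, 0.0]
force: [-0.3, -0.7, 0.2]
grip_width: 0.0851
grasp_force: 0.0
```

```bash
python3 -m inch '[[[0.07,-0.07,0,0,0,0],[0.14,-0.14,-0.06,0,0,0],[0.214,-0.211,-0.12,0,0,0],[0.214,-0.211,-0.192,0,0,0],[0.214,-0.211,-0.192,0,0,0],[0.214,-0.211,-0.192,0,0,0]]]' && python3 - <<'E'
from plant import capture
import cv2,numpy as np
a=capture("top")["pixels"][175:285,210:330,::-1]; b=capture("side")["pixels"][120:280,195:345,::-1]
f=lambda i,h:cv2.resize(i,(int(i.shape[1]*h/i.shape[0]),h),interpolation=cv2.INTER_CUBIC)
cv2.imwrite("pics/above.png",np.hstack([f(a,380),f(b,380)]))
E
```

```text
clock: 2.6
eef_pos: [0.5351, 0.0449, 0.2164]
orientation: [0.0, -0.101, 0.995, 0.0]
force: [0.6, 0.6, 0.1]
grip_width: 0.0852
grasp_force: 0.0
```

View pics/above.png

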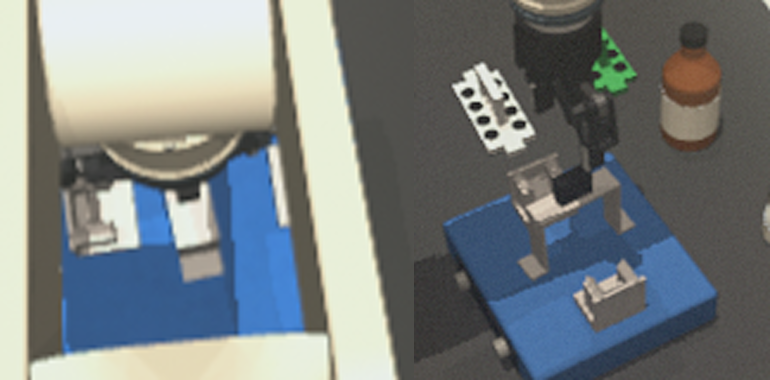

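The gripper sits centred over the black block, which is at crop (572,185), with a finger on each side. I'll go down and grip.

```bash
python3 -m inch '[[[0,0,-0.05,0,0,0],[0,0,-0.1,0,0,0],[0,0,-0.13,0,0,0],[0,0,-0.13,0,0,0]]]' && python3 -m inch '[[[0,0,0,0,0,0],[0,0,0,0,0,0],[0,0,0,0,0,0],[0,0,0,0,0,0],[0,0,0,0,0,0],[0,0,0,0,0,0],[0,0,0,0,0,0],[0,0,0,0,0,0]]]' -1 50
```

```text
clock: 3.2
eef_pos: [0.5347, 0.0439, 0.1502]
orientation: [-0.0, -0.101, 0.995, 0.0]
force: [0.8, 0.1, 0.1]
grip_width: 0.0852
grasp_force: 0.0
clock: 4.2
eef_pos: [0.5353, 0.0436, 0.1506]
orientation: [0.0, -0.1, 0.995, -0.0]
force: [-0.3, -1.9, 5.9]
grip_width: 0.0156
grasp_force: 49.7
```

```bash
python3 -m inch '[[[0,0,0.02,0,0,0],[0,0,0.05,0,0,0],[0,0,0.1,0,0,0],[0,0,0.15,0,0,0],[0,0,0.2,0,0,0],[0,0,0.26,0,0,0],[0,0,0.3,0,0,0],[0,0,0.3,0,0,0],[0,0,0.3,0,0,0]]]'
```

```text
clock: 5.32
eef_pos: [0.5344, 0.0436, 0.2997]
orientation: [-0.0, -0.1, 0.995, 0.0]
force: [-0.3, 0.4, -2.8]
grip_width: 0.0151
grasp_force: 48.9
```

```bash
python3 -m inch '[[[-0.005,-0.03,0,0,0,0],[-0.015,-0.1,0,0,0,0.01],[-0.025,-0.18,0,0,0,0.02],[-0.04,-0.26,0,0,0,0.03],[-0.05,-0.34,0,0,0,0.039],[-0.06,-0.42,0,0,0,0.039],[-0.075,-0.5,0,0,0,0.039],[-0.09,-0.58,0,0,0,0.039],[-0.103,-0.65,0,0,0,0.039],[-0.103,-0.686,0,0,0,0.039],[-0.103,-0.686,0,0,0,0.039],[-0.103,-0.686,0,0,0,0.039]]]' && python3 - <<'E'
from plant import capture
from h import *
t=capture("top"); s=capture("side")
pickle.dump(t,open("top1.pkl","wb")); pickle.dump(s,open("side1.pkl","wb"))
cv2.imwrite("pics/bar.png",cv2.resize(s["pixels"][130:420,180:460,::-1],None,fx=2,fy=2))
for n,c,sb in(("top",t,np.s_[175:290,210:330]),("side",s,np.s_[175:290,200:330])):
    w=cloud(c)[sb]; p=w[(w[...,2]>.105)&(w[...,2]<.125)&(w[...,0]<.62)&(w[...,0]>.42)&(w[...,1]>-.1)&(w[...,1]<.16)]
    for k in(p[:,1]>.03,p[:,1]<=.03): print(n,rect(p[k]),p[k].mean(0).round(4)) if k.sum()>3 else print(n,k.sum())
E
```

```text
clock: 6.82
eef_pos: [0.4834, -0.2987, 0.2999]
orientation: [-0.0, -0.131, 0.991, 0.001]
force: [0.5, -0.1, -1.6]
grip_width: 0.015
grasp_force: 49.1
top c=(518.3,113.8) 59.7x30.9 long axis 7.6 deg n=172 [0.5177 0.1158 0.1141]
top c=(540.1,-51.7) 59.5x30.7 long axis 7.1 deg n=171 [ 0.54   -0.054   0.1134]
side c=(497.4,108.7) 34.7x17.6 long axis -71.3 deg n=55 [0.4947 0.1056 0.1114]
side c=(511.6,-58.0) 33.3x9.9 long axis 69.2 deg n=21 [ 0.5144 -0.051   0.1129]
```

View pics/bar.png

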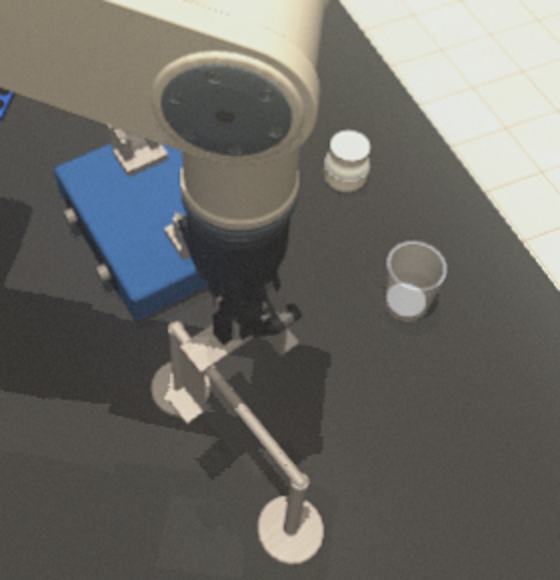

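The yoke is over the middle of the bar, square across it, with its legs on either side. I'll lower it with a slow finish.

```bash
python3 -m inch '[[[0,0,-0.04,0,0,0],[0,0,-0.09,0,0,0],[0,0,-0.14,0,0,0],[0,0,-0.19,0,0,0],[0,0,-0.235,0,0,0],[0,0,-0.25,0,0,0],[0,0,-0.255,0,0,0],[0,0,-0.255,0,0,0],[0,0,-0.255,0,0,0]]]' && python3 -m inch '[[[0,0,-0.003,0,0,0],[0,0,-0.006,0,0,0],[0,0,-0.009,0,0,0],[0,0,-0.011,0,0,0],[0,0,-0.011,0,0,0],[0,0,-0.011,0,0,0]]]'
```

```text
clock: 8.05
eef_pos: [0.484, -0.2996, 0.1737]
orientation: [0.001, -0.131, 0.991, -0.0]
force: [0.1, -0.0, -2.5]
grip_width: 0.0153
grasp_force: 49.2
clock: 8.8
eef_pos: [0.4835, -0.2994, 0.1673]
orientation: [0.0, -0.131, 0.991, -0.0]
force: [-0.3, -0.3, -2.4]
grip_width: 0.0152
grasp_force: 49.2
```

```bash
python3 -m inch '[[[0,0,-0.002,0,0,0],[0,0,-0.003,0,0,0],[0,0,-0.003,0,0,0],[0,0,-0.003,0,0,0]]]' | grep -E "pos|force" && python3 -m inch '[[[0,0,-0.001,0,0,0],[0,0,-0.002,0,0,0],[0,0,-0.002,0,0,0]]]' | grep -E "pos|force"
```

```text
eef_pos: [0.4837, -0.2995, 0.1665]
force: [-1.8, 1.1, 6.5]
grasp_force: 50.5
eef_pos: [0.4837, -0.2995, 0.1664]
force: [-4.6, 2.7, 13.4]
grasp_force: 51.8
```

```bash
python3 -m inch '[[[0,0,0.002,0,0,0],[0,0,0.003,0,0,0],[0,0,0.003,0,0,0]]]' | grep -E "pos|force" && python3 -m inch '[[[0,0,0,0,0,0],[0,0,0,0,0,0],[0,0,0,0,0,0],[0,0,0,0,0,0],[0,0,0,0,0,0]]]' -0.2 && python3 -m inch '[[[0,0,0.02,0,0,0],[0,0,0.05,0,0,0],[0,0,0.1,0,0,0],[0,0,0.15,0,0,0],[0,0.06,0.2,0,0,0],[0.02,0.14,0.22,0,0,0],[0.03,0.22,0.22,0,0,0],[0.03,0.3,0.22,0,0,0],[0.03,0.3,0.22,0,0,0],[0.03,0.3,0.22,0,0,0]]]' && python3 - <<'E'
from plant import capture
from h import *
t=capture("top"); s=capture("side")
pickle.dump(t,open("top2.pkl","wb")); pickle.dump(s,open("side2.pkl","wb"))
f=lambda i,h:cv2.resize(i,(int(i.shape[1]*h/i.shape[0]),h),interpolation=cv2.INTER_CUBIC)
cv2.imwrite("pics/hung.png",np.hstack([f(s["pixels"][260:420,230:370,::-1],420),f(t["pixels"][200:290,330:430,::-1],420)])[:, :800])
w=cloud(t)[200:290,330:470]
for lo,hi in((.145,.175),(.18,.21)):
    p=w[(w[...,2]>lo)&(w[...,2]<hi)]; print(lo,rect(p) if len(p)>3 else 0)
E
```

```text
eef_pos: [0.4837, -0.2995, 0.1665]
force: [-2.1, 1.2, 4.3]
grasp_force: 50.0
clock: 10.68
eef_pos: [0.4835, -0.2994, 0.1663]
orientation: [0.0, -0.131, 0.991, -0.0]
force: [-0.1, -0.3, 0.0]
grip_width: 0.0343
grasp_force: 0.0
clock: 11.92
eef_pos: [0.4988, -0.1498, 0.2772]
orientation: [0.001, -0.131, 0.991, -0.0]
force: [0.7, -0.4, 0.1]
grip_width: 0.034
grasp_force: 0.0
0.145 c=(477.5,-293.7) 95.1x77.8 long axis 63.9 deg n=428
0.18 c=(481.8,-297.6) 32.3x17.0 long axis 13.2 deg n=126
```

View pics/hung.png

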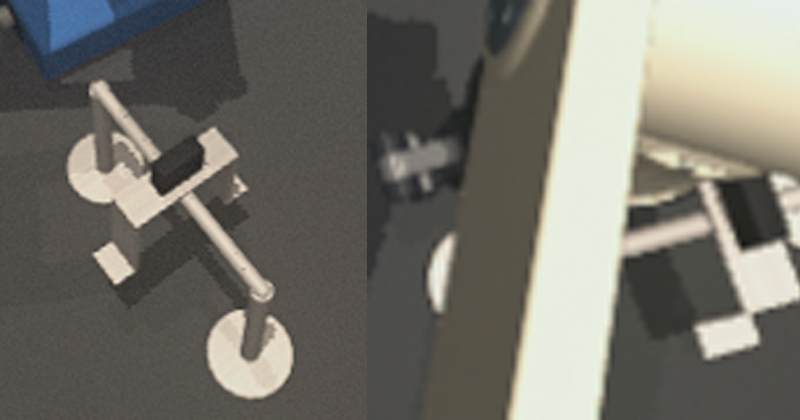

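The yoke hangs level across the bar near its middle: grip at side crop (178,165), bridge square to the bar. Next I'll go above the tray handle while turning the wrist.

```bash
python3 -m inch '[[[0,0.05,0,0,0,-0.06],[0,0.13,0,0,0,-0.14],[0.01,0.21,0,0,0,-0.22],[0.01,0.29,0,0,0,-0.3],[0.02,0.37,0,0,0,-0.38],[0.02,0.45,0,0,0,-0.46],[0.03,0.53,0,0,0,-0.54],[0.03,0.61,0,0,0,-0.62],[0.035,0.69,0,0,0,-0.7],[0.04,0.77,0,0,0,-0.78],[0.045,0.85,0,0,0,-0.84],[0.047,0.91,0,0,0,-0.9],[0.047,0.956,0,0,0,-0.9],[0.047,0.956,0,0,0,-0.9],[0.047,0.956,0,0,0,-0.9]]]' 0.4 && python3 - <<'E'
from plant import capture
from h import *
t=capture("top"); s=capture("side")
t0=pickle.load(open("top0.pkl","rb")); s0=pickle.load(open("side0.pkl","rb"))
for n,c,tb in(("top",t0,(215,260,120,195)),("side",s0,(140,190,205,250))):
    px=c["pixels"].astype(int); m=((px.max(2)-px.min(2)<45)&(px.min(2)>110)).astype(np.uint8)
    k=np.zeros_like(m); r0,r1,c0,c1=tb; k[r0:r1,c0:c1]=m[r0:r1,c0:c1]
    cs=max(cv2.findContours(k,cv2.RETR_EXTERNAL,cv2.CHAIN_APPROX_NONE)[0],key=cv2.contourArea)
    print(n,"tray",rect(plane(c,cs[:,0],.01)))
for n,c,sb,bb in(("top",t,np.s_[175:290,210:330],np.s_[200:290,330:470]),("side",s,np.s_[175:290,200:330],np.s_[280:410,250:345])):
    W=cloud(c); w=W[sb]; p=w[(w[...,2]>.105)&(w[...,2]<.125)&(w[...,0]<.62)&(w[...,0]>.42)&(w[...,1]>-.1)&(w[...,1]<.16)]
    for k in(p[:,1]>.03,p[:,1]<=.03): print(n,"slot",rect(p[k])) if k.sum()>3 else print(n,k.sum())
    w=W[bb]; p=w[(w[...,2]>.185)&(w[...,2]<.21)]
    if len(p)>10: print(n,"grip",rect(p),p[:,2].mean(), np.linalg.lstsq(np.c_[p[:,:2]-p[:,:2].mean(0),np.ones(len(p))],p[:,2],rcond=None)[0].round(3))
E
```

```text
clock: 13.9
eef_pos: [0.5221, 0.3277, 0.2762]
orientation: [0.0, 0.544, 0.839, -0.0]
force: [-0.2, 0.5, -0.2]
grip_width: 0.06
grasp_force: 0.0
top tray c=(524.9,331.4) 161.6x66.4 long axis -86.2 deg n=162
side tray c=(522.8,333.4) 170.6x66.7 long axis -86.1 deg n=104
top slot c=(518.4,113.9) 59.5x31.1 long axis 7.9 deg n=170
top slot c=(539.8,-51.4) 59.8x31.1 long axis 7.9 deg n=171
top grip c=(485.1,-296.9) 39.4x16.9 long axis 15.0 deg n=141 0.19260605779203702 [-0.013 -0.112  0.193]
side slot c=(517.3,111.8) 59.6x35.2 long axis 11.1 deg n=178
side slot c=(537.8,-55.6) 58.7x32.2 long axis 8.7 deg n=197
side grip c=(483.1,-298.8) 40.3x16.8 long axis 14.9 deg n=192 0.19296143381382824 [-0.031  0.139  0.193]
```

```bash
python3 -m inch '[[[0,0,-0.05,0,0,-0.06],[0,0,-0.13,0,0,-0.12],[0,0,-0.21,0,0,-0.18],[0.001,0,-0.29,0,0,-0.227],[0.001,0,-0.35,0,0,-0.227],[0.001,0,-0.41,0,0,-0.227],[0.001,0,-0.45,0,0,-0.227],[0.001,0,-0.482,0,0,-0.227],[0.001,0,-0.482,0,0,-0.227],[0.001,0,-0.482,0,0,-0.227]]]' && python3 -m inch '[[[0,0,0,0,0,0],[0,0,0,0,0,0],[0,0,0,0,0,0],[0,0,0,0,0,0],[0,0,0,0,0,0],[0,0,0,0,0,0],[0,0,0,0,0,0]]]' -1 90
```

```text
clock: 15.25
eef_pos: [0.5231, 0.3289, 0.0361]
orientation: [0.0, 0.684, 0.729, 0.001]
force: [1.0, -0.1, 0.9]
grip_width: 0.0597
grasp_force: 0.0
clock: 16.12
eef_pos: [0.523, 0.3289, 0.0358]
orientation: [0.0, 0.684, 0.729, 0.001]
force: [0.7, 0.3, 5.9]
grip_width: 0.0121
grasp_force: 88.4
```

```bash
python3 -m inch '[[[0,0,0.02,0,0,0],[0,0,0.06,0,0,0],[0,0,0.12,0,0,0],[0,0,0.18,0,0,0],[0,0,0.24,0,0,0],[0,0,0.28,0,0,0],[0,0,0.28,0,0,0],[0,0,0.28,0,0,0]]]' && python3 - <<'E'
from plant import capture
from h import *
t=capture("top"); s=capture("side"); pickle.dump((t,s),open("hold.pkl","wb"))
f=lambda i,h:cv2.resize(i,(int(i.shape[1]*h/i.shape[0]),h),interpolation=cv2.INTER_CUBIC)
cv2.imwrite("pics/hold.png",np.hstack([f(s["pixels"][60:210,170:290,::-1],480),f(t["pixels"][170:300,80:210,::-1],480)])[:,:800])
for n,c in(("top",t),("side",s)):
    px=c["pixels"].astype(int); W=cloud(c)
    p=W[(W[...,2]>.135)&(W[...,2]<.165)&(px.max(2)-px.min(2)<45)&(px.min(2)>110)&(abs(W[...,0]-.523)<.09)&(abs(W[...,1]-.329)<.11)]
    if len(p)>10: print(n,rect(p),p.min(0).round(4),p.max(0).round(4)); p=p-p.mean(0); print(np.linalg.lstsq(p[:,:2],p[:,2],rcond=None)[0].round(3))
E
```

```text
clock: 17.12
eef_pos: [0.5219, 0.3283, 0.1748]
orientation: [-0.0, 0.684, 0.729, -0.0]
force: [-0.0, 0.4, -4.1]
grip_width: 0.0119
grasp_force: 88.2
top c=(524.6,295.8) 92.8x63.4 long axis -85.8 deg n=593 [0.4916 0.2502 0.1436] [0.5574 0.3418 0.1562]
[0. 0.]
side c=(519.9,324.7) 159.1x64.2 long axis -86.2 deg n=388 [0.4847 0.245  0.1391] [0.555  0.4033 0.1622]
[-0.015 -0.01 ]
```

View pics/hold.png

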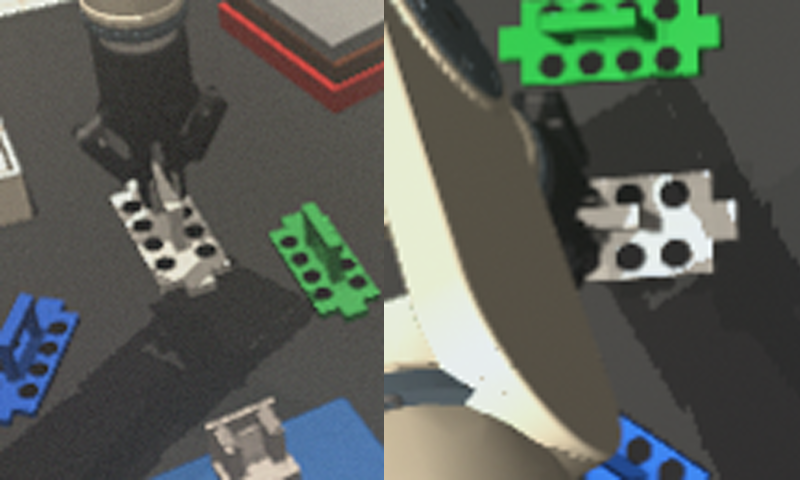

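The tray is level in the hand and centred on it to about 1 mm, with its ears clear. I'll carry it over the bracket.

```bash
python3 -m inch '[[[0,-0.02,0.01,0,0,0],[0.002,-0.08,0.02,0,0,0.01],[0.004,-0.15,0.02,0,0,0.02],[0.006,-0.22,0.02,0,0,0.03],[0.008,-0.29,0.02,0,0,0.042],[0.01,-0.36,0.02,0,0,0.042],[0.0126,-0.43,0.02,0,0,0.042],[0.0126,-0.49,0.02,0,0,0.042],[0.0126,-0.54,0.02,0,0,0.042],[0.0126,-0.58,0.02,0,0,0.042],[0.0126,-0.596,0.02,0,0,0.042],[0.0126,-0.596,0.01,0,0,0.042],[0.0126,-0.596,0,0,0,0.042],[0.0126,-0.596,0,0,0,0.042]]]' && python3 - <<'E'
from plant import capture
from h import *
t=capture("top"); s=capture("side"); pickle.dump((t,s),open("hover.pkl","wb"))
f=lambda i,h:cv2.resize(i,(int(i.shape[1]*h/i.shape[0]),h),interpolation=cv2.INTER_CUBIC)
cv2.imwrite("pics/hover.png",np.hstack([f(s["pixels"][150:290,200:330,::-1],430),f(t["pixels"][190:280,220:320,::-1],430)])[:,:800])
for n,c in(("top",t),("side",s)):
    px=c["pixels"].astype(int); W=cloud(c)
    g=(px.max(2)-px.min(2)<45)&(px.min(2)>90)&(abs(W[...,0]-.528)<.09)&(abs(W[...,1]-.03)<.12)
    p=W[(W[...,2]>.143)&(W[...,2]<.157)&g]
    if len(p)>10: print(n,"plate",rect(p),p.min(0).round(4),p.max(0).round(4))
    p=W[(W[...,2]>.105)&(W[...,2]<.125)&g]
    for k in(p[:,1]>.03,p[:,1]<=.03): print(n,"slot",rect(p[k])) if k.sum()>3 else print(n,k.sum())
E
```

```text
clock: 18.98
eef_pos: [0.5283, 0.0312, 0.1746]
orientation: [-0.0, 0.66, 0.751, -0.0]
force: [0.7, 0.2, -4.2]
grip_width: 0.0124
grasp_force: 88.1
top plate c=(515.1,31.8) 138.2x45.5 long axis -86.6 deg n=510 [ 0.4888 -0.0365  0.1439] [0.5418 0.1009 0.1538]
top slot c=(516.7,100.7) 43.8x5.3 long axis -0.1 deg n=16
top slot c=(517.6,-39.8) 9.4x2.2 long axis 6.7 deg n=7
side plate c=(526.7,29.7) 159.4x64.3 long axis -82.1 deg n=647 [ 0.4868 -0.0503  0.143 ] [0.5665 0.1095 0.1568]
side slot c=(491.5,112.2) 32.2x18.1 long axis 70.9 deg n=17
side slot c=(538.0,-54.5) 57.8x32.3 long axis 6.5 deg n=145
```

View pics/hover.png

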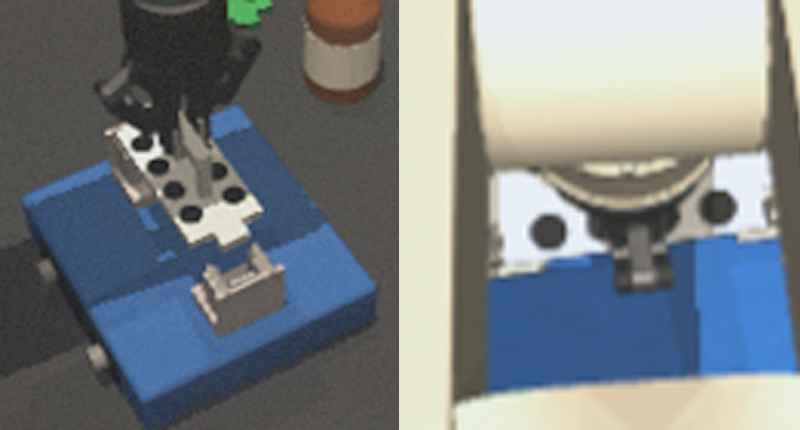

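Hover looks right: both ears line up with the slots, with the near ear at (235,225) above the slot at (240,280). A small y correction, then down into the mouths, watching the force.

```bash
python3 -m inch '[[[0,-0.0016,-0.01,0,0,0],[0,-0.0016,-0.02,0,0,0],[0,-0.0016,-0.03,0,0,0],[0,-0.0016,-0.036,0,0,0],[0,-0.0016,-0.042,0,0,0],[0,-0.0016,-0.048,0,0,0],[0,-0.0016,-0.054,0,0,0],[0,-0.0016,-0.06,0,0,0],[0,-0.0016,-0.06,0,0,0]]]' && python3 -m inch '[[[0,0,-0.005,0,0,0],[0,0,-0.01,0,0,0],[0,0,-0.015,0,0,0],[0,0,-0.015,0,0,0]]]' && python3 -c "from plant import observe;s=observe();print(s['force'],s['moment'])"
```

```text
clock: 20.2
eef_pos: [0.5286, 0.0298, 0.145]
orientation: [-0.0, 0.66, 0.751, -0.0]
force: [0.1, 0.2, -3.9]
grip_width: 0.0126
grasp_force: 88.1
clock: 20.7
eef_pos: [0.5286, 0.0298, 0.1375]
orientation: [-0.0, 0.66, 0.751, -0.0]
force: [-0.8, 0.2, -3.2]
grip_width: 0.0125
grasp_force: 88.1
[-0.81989326  0.20407655 -3.18849098] [ 0.042168    0.02140814 -0.06365101]
```

```bash
python3 -m inch '[[[-0.001,0,-0.004,0,0,0],[-0.001,0,-0.008,0,0,0],[-0.001,0,-0.012,0,0,0],[-0.001,0,-0.016,0,0,0],[-0.001,0,-0.016,0,0,0]]]' && python3 -c "from plant import observe;s=observe();print(s['force'],s['moment'])"
```

```text
clock: 21.32
eef_pos: [0.5285, 0.0296, 0.1298]
orientation: [0.0, 0.66, 0.751, 0.0]
force: [1.3, -3.2, -0.9]
grip_width: 0.012
grasp_force: 88.5
[ 1.32127898 -3.18533819 -0.86114679] [-0.43110678 -0.11422564 -0.07634487]
```

```bash
python3 -m inch '[[[0.0006,-0.002,0,0,0,0],[0.0006,-0.002,0,0,0,0],[0.0006,-0.002,-0.002,0,0,0],[0.0006,-0.002,-0.004,0,0,0],[0.0006,-0.002,-0.004,0,0,0]]]' && python3 -c "from plant import observe;s=observe();print(s['force'],s['moment'])"
```

```text
clock: 21.95
eef_pos: [0.5287, 0.0289, 0.1278]
orientation: [-0.0, 0.66, 0.751, 0.0]
force: [0.5, -1.6, -0.7]
grip_width: 0.0124
grasp_force: 88.5
[ 0.54955296 -1.62085551 -0.74837313] [-0.21165169 -0.12805612  0.00118323]
```

```bash
python3 -m inch '[[[0,-0.001,-0.003,0,0,0],[0,-0.001,-0.006,0,0,0],[0,-0.001,-0.009,0,0,0],[0,-0.001,-0.012,0,0,0],[0,-0.001,-0.012,0,0,0]]]' && python3 -c "from plant import observe;s=observe();print(s['force'],s['moment'])"
```

```text
clock: 22.58
eef_pos: [0.5287, 0.0284, 0.1217]
orientation: [0.0, 0.66, 0.751, 0.0]
force: [1.4, -0.1, 0.3]
grip_width: 0.0126
grasp_force: 88.7
[ 1.4231433  -0.12601067  0.31400417] [-0.02562624 -0.18893027 -0.04899606]
```

Well balanced. I'll press on gently.

```bash
python3 -m inch '[[[0.0004,0,-0.003,0,0,0],[0.0004,0,-0.006,0,0,0],[0.0004,0,-0.009,0,0,0],[0.0004,0,-0.012,0,0,0],[0.0004,0,-0.014,0,0,0],[0.0004,0,-0.014,0,0,0]]]' | grep -E "pos|force" && python3 -m inch '[[[0,0,-0.002,0,0,0],[0,0,-0.004,0,0,0],[0,0,-0.006,0,0,0],[0,0,-0.008,0,0,0],[0,0,-0.01,0,0,0],[0,0,-0.01,0,0,0]]]' | grep -E "pos|force"
```

```text
eef_pos: [0.5285, 0.0283, 0.1145]
force: [-0.2, 0.4, -3.6]
grasp_force: 88.5
eef_pos: [0.5285, 0.0283, 0.1093]
force: [1.3, -0.5, -7.8]
grasp_force: 87.7
```

```bash
python3 -m inch '[[[0,0,-0.002,0,0,0],[0,0,-0.003,0,0,0],[0,0,-0.004,0,0,0],[0,0,-0.004,0,0,0]]]' | grep -E "pos|force" && python3 -c "from plant import observe;s=observe();print(s['force'],s['moment'])"; python3 -m inch '[[[0,0,-0.001,0,0,0],[0,0,-0.002,0,0,0],[0,0,-0.002,0,0,0]]]' | grep -E "pos|force" && python3 -c "from plant import observe;s=observe();print(s['force'],s['moment'])"
```

```text
eef_pos: [0.5287, 0.0283, 0.1078]
force: [-1.1, 0.1, -3.4]
grasp_force: 88.3
[-1.05062926  0.11964154 -3.40454492] [-0.02854636  0.12748818  0.05267937]
eef_pos: [0.5288, 0.0283, 0.1077]
force: [-5.2, 0.1, 9.3]
grasp_force: 90.2
[-5.23457807  0.09542295  9.2900212 ] [-0.00611671  0.92590579  0.00290552]
```

It is on the seat, with the height matching the expected 0.1078. A firm short press, then unload, open and retreat.

```bash
python3 -m inch '[[[0,0,-0.001,0,0,0],[0,0,-0.001,0,0,0],[0,0,-0.001,0,0,0]]]' | grep -E "pos|force" && python3 -m inch '[[[0,0,0.001,0,0,0],[0,0,0.003,0,0,0],[0,0,0.003,0,0,0]]]' | grep -E "pos|force" && python3 -m inch '[[[0,0,0,0,0,0],[0,0,0,0,0,0],[0,0,0,0,0,0],[0,0,0,0,0,0],[0,0,0,0,0,0]]]' 0 && python3 -m inch '[[[0,0,0.02,0,0,0],[0,0,0.06,0,0,0],[0,0,0.12,0,0,0],[0,0,0.2,0,0,0],[0,0,0.28,0,0,0],[-0.04,0.06,0.3,0,0,0],[-0.1,0.14,0.3,0,0,0],[-0.16,0.22,0.3,0,0,0],[-0.22,0.3,0.3,0,0,0],[-0.26,0.38,0.3,0,0,0],[-0.3,0.46,0.3,0,0,0],[-0.3,0.54,0.3,0,0,0],[-0.3,0.54,0.3,0,0,0],[-0.3,0.54,0.3,0,0,0]]]' && python3 - <<'E'
from plant import capture
from h import *
t=capture("top"); s=capture("side")
f=lambda i,h:cv2.resize(i,(int(i.shape[1]*h/i.shape[0]),h),interpolation=cv2.INTER_CUBIC)
cv2.imwrite("pics/end.png",np.hstack([f(s["pixels"][130:420,190:400,::-1],480),f(t["pixels"][120:300,190:400,::-1],420 if 0 else 480)])[:,:800])
for n,c in(("top",t),("side",s)):
    px=c["pixels"].astype(int); W=cloud(c)
    g=(px.max(2)-px.min(2)<50)&(px.min(2)>90)&(abs(W[...,0]-.528)<.05)&(abs(W[...,1]-.03)<.06)
    p=W[(W[...,2]>.07)&(W[...,2]<.095)&g]
    q=p-p.mean(0); print(n,"plate",rect(p),np.median(p[:,2]),np.linalg.lstsq(q[:,:2],q[:,2],rcond=None)[0].round(4))
    for a in(.085,.06,-.0,-.03): k=abs(p[:,1]-a)<.01; print(a,np.median(p[k,2]) if k.any() else None)
    p=W[(W[...,2]>.12)&(W[...,2]<.145)&(abs(W[...,0]-.528)<.05)&(abs(W[...,1]-.03)<.06)]; print("handle",rect(p),np.median(p[:,2]))
E
```

```text
eef_pos: [0.5288, 0.0283, 0.1077]
force: [-6.0, -0.6, 16.2]
grasp_force: 91.1
eef_pos: [0.5287, 0.0283, 0.1078]
force: [-1.3, 0.0, -1.4]
grasp_force: 88.8
clock: 26.32
eef_pos: [0.5289, 0.0283, 0.1078]
orientation: [0.0, 0.66, 0.751, 0.0]
force: [0.3, 0.4, 1.1]
grip_width: 0.0422
grasp_force: 0.0
clock: 28.08
eef_pos: [0.3786, 0.2978, 0.258]
orientation: [0.0, 0.66, 0.751, -0.0]
force: [-0.2, -0.3, -0.3]
grip_width: 0.043
grasp_force: 0.0
top plate c=(529.1,29.7) 126.1x63.9 long axis -82.4 deg n=766 0.08206561704185311 [0.0025 0.0009]
0.085 0.08208301682835772
0.06 0.08210370497315306
-0.0 0.08172537968558319
-0.03 0.08216787641897039
handle c=(528.4,31.1) 66.8x14.5 long axis -83.2 deg n=175 0.13185476850894484
side plate c=(526.2,31.1) 125.1x64.9 long axis -81.7 deg n=557 0.08226253798232153 [-0.0017 -0.0029]
0.085 0.08219588565148384
0.06 0.08237551863293135
-0.0 0.08227546580720335
-0.03 0.08266463127112633
handle c=(526.2,26.7) 68.9x15.2 long axis -82.7 deg n=159 0.13138659261735974
```

View pics/end.png

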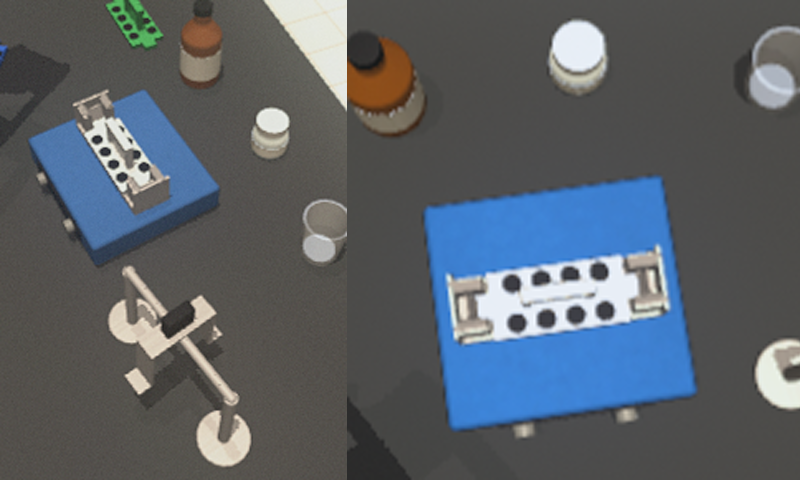

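The tray is flat in the bracket: plate top at 0.082 m everywhere, as it should be when home. The yoke hangs level on the bar, the bystanders have not moved, and the robot is clear.

```bash
python3 -c "from plant import close_job;print(close_job())"
```

```text
the job is handed in; nothing more can be done
None
```

The yoke hangs level across the bar near its middle, the aluminium tray is pressed past the clips and sits flat on its seat, the bottle, jar and beaker still stand where they were, and I handed the job in at about 28 s.

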